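Rock the bead sorter's seesaw gate to the other chute

ROBOT

A 6-joint arm with a two-finger parallel gripper is mounted at the origin on the work surface. World frame = base frame: x ahead of the robot, y to its left, z up, the work surface at z = 0. Lengths are in mm, angles in rad, forces in N, time in s.
With the tool pointing down it reaches from about 275 to 1000 mm from the base axis. Payload 8.4 kg.
Tool frame: the origin (TCP) lies at the very end of the fingers, on their centre line; the grasp point (between the pads) lies behind it (r.grip_point_offset is the x of the grasp point in the tool frame, in mm); x points along the fingers, z is the direction in which the jaws open and shut, and the axes are right-handed (so a half turn about x gives the same grasp; the last joint's range is limited). The gripper opens to 85 mm and grips with 20 to 120 N. Pads are 22 mm wide; open, the fingers measure 114 mm over their backs; the gripper's body (76 mm by 85 mm) begins 54 mm behind the grasp point. The pads swing forward as they close: fully open they stand 13 mm farther back than shut.
Start: joints at [-1.203, 0.353, 1.633, -0, 1.155, -0.002], TCP at [225.892, -582.753, 231.281] pointing down, gripper open.
Joint ranges: [-2.63, 2.63], [-0.92, 2.1], [0.06, 2.66], [-1.3, 4.44], [0, 2.69], [-3.02, 3.02]. Speed limits (rad/s): [2.22, 2.22, 2.79, 3.14, 3.14, 3.14].

INTERFACE

Orientations are given as [roll, pitch, yaw] about the fixed x, y, z axes, in that order (R = Rz(yaw) Ry(pitch) Rx(roll)).
In Python, from rig import r, vision, order gives the robot as it stands. The module is installed in compiled form; this text tells all that it offers.
- The arm moves only by the tool step_arm, never from a script. Its argument "rows" is a list of rows, each a list of 7 numbers: the shift along the world's x, y, z in mm, then the turn, a rotation vector about the world's x, y, z in rad, then the finger opening in mm, from 0 to 85.4. A call has exactly 8 rows; each row is the pose to reach, as a shift and turn from the pose measured when the call began; what a row does not reach only later rows make up. A row lasts 1/8 s, in which the tool goes at most 62.5 mm and 10.7 degrees, less where a joint would pass 70% of its speed; a pose out of reach is approached as far as the arm can. A call with a gripper value outside its range is refused whole. The fingers move at their own pace and stop on an object; "force" is the grip in N (left out, the last holds). Time passes only in rows, so rows that repeat a pose let the fingers close, or fill a call up. It gives the time, the measured TCP pose, the force and the opening at its end, in the units of the state.
- r.sense(): the state, without advancing time (a new reading comes with each control period).
- vision.grab_frame(name): name is "side" or "top" or "wrist"; returns (picture, depth): 384x512x3 uint8, red, green, blue; 384x512 float32, mm along the optical axis (not along the pixel's ray), 0 where there is no reading.
- vision.camera_info(name): a dict with "K" (3x3 intrinsics, pixels), "distortion" ([k1, k2, p1, p2, k3] as OpenCV has them; the pictures are not rectified), "origin" and "attitude" of the camera in the world; the wrist camera has in their place "tool_from_camera" (4x4, takes a point from camera to tool coordinates, whose origin is the TCP and whose axes are the tool frame's). Camera axes: x right, y down, z forward; pixel columns grow to the right and rows downward; lengths in mm; the calibration is good to about 2 mm. A picture is of the moment at which its call begins: read the wrist's pose just before it. camera_info takes no time and is no camera call.
- order.sign_off(): hands the job in, once; it reports no verdict.
The state is a dict: "clock": time; "qpos": joint angles; "qvel": joint speeds; "joint_efforts": joint torques, N m; "eef_pos": TCP position; "tcp_rot": TCP orientation; "contact_force": force on the tool from outside, world axes, zero at the start; "wrist_torque": the same for the moment, N m; "opening": opening from 0.0 (shut) to 1.0 (fully open).
Only numpy, scipy, OpenCV 4.12 (cv2) and the standard library are available. Lean on these libraries where they do the work, as an engineer would, in place of code of your own. Each camera call takes 0.05 s, during which the arm holds its last target.

TASK

The seesaw gate of the bead sorter is tipped towards one of its two chutes. With closed fingertips, press down the gate's raised end so that it rocks over to the other side, then press the release plunger and hold it down until all three glass beads have run down the other chute into its tray. Touch none of the beads, and leave everything else on the bench where it stands.

Things in the scene. Friction and masses are not known exactly. Their poses are not given: they have to be found in the camera images.
- sorter: bead sorter, a fixed stand; origin on the table under the seesaw's pivot. Its x axis runs uphill along the feed lane, away from the robot; y to the left tray, z up; turned up to 0.3 rad. Lane: at y = 0, 28 mm wide inside, walls 18 mm high, floor 124 mm up at x = 12 and 160 mm at x = 190 mm. Splash plate 50 mm wide, top 150 mm high, at x = -25 mm
- gate (a joint): tilt (rad) of the steel seesaw gate, a trough 170 mm long along sorter y, 40 mm wide, floor 100 mm up when level, pivot 70 mm up. Top-heavy: it falls to one stop or the other. +0.22: left (+y) end raised, beads run to the right tray; -0.22: right end raised, beads run left. About 0.5 N on the raised tab rocks it; past level it falls over by itself
- gate_tab_left (a point): centre of the top face of the gate's left press tab, a flat steel tab 38 x 36 mm on the robot's side of the trough, at sorter x = -40, y = 67 when level; about 118 mm above the table when raised, 104 mm level, 89 mm when lowered
- gate_tab_right (a point): centre of the top face of the like press tab at the gate's right end (sorter x = -40, y = -67)
- release (a joint): travel in m of the spring-loaded release plunger: 0 = up, its stop plate standing across the lane and holding the beads; 0.022 = fully down, the stop is below the lane floor and the beads run. The stop is clear from about 0.015. It takes about 2 N at the start, 5 N fully down, and springs up when let go; held down, it lets all beads out within about 2 s
- release_cap (a point): centre of the top face of the release plunger's round black cap, 32 mm across, left of the lane at sorter x = 55, y = 52; about 181 mm above the table when up, pressed straight down
- tray_left (a point): centre of the inner floor of the left catch tray, 92 x 92 mm inside, walls 40 mm high, outer wall 75 mm
- tray_right (a point): the same for the right catch tray
- bead1_center (a point): centre of glass bead 1, a round ball 22 mm across, 14 g; at the start the three beads lie in a row in the lane behind the stop
- bead2_center (a point): centre of glass bead 2, a round ball 22 mm across, 14 g; at the start the three beads lie in a row in the lane behind the stop
- bead3_center (a point): centre of glass bead 3, a round ball 22 mm across, 14 g; at the start the three beads lie in a row in the lane behind the stop
- glue_stick: bystander: glue stick standing, 30 mm across, 92 mm tall, on the robot's side of the gate; origin at its underside centre, or on the table below its middle
- paint_jar: bystander: lidded paint jar, 52 mm across, 65 mm tall, right of the lane; origin at its underside centre, or on the table below its middle
- findings_box: bystander: clear compartment box of metal findings, 85 x 130 x 20 mm, left of the lane; origin at its underside centre, or on the table below its middle
- brush: bystander: paint brush lying flat, about 200 mm long, on the robot's side of the left tray; origin at its underside centre, or on the table below its middle
- journal: bystander: journal with an embossed metal cover, lying, 155 x 220 x 21 mm, far left; origin at its underside centre, or on the table below its middle
- brush_pot: bystander: white pot of brushes, 76 mm across, 95 mm tall, brushes to 200 mm, far right; origin at its underside centre, or on the table below its middle
- stylus: bystander: embossing stylus lying, 10 mm thick, 150 mm long, right; origin at its underside centre, or on the table below its middle

How it is judged:
By the outcome, as a careful person would: the job done as asked, in the order asked, and still so for the second after the job is handed in, with the robot touching nothing.
It also fails if it takes over 40 s, if anything falls off the work surface, if the arm or the gripper's body presses on something with over 40 N, if the wrist force passes 120 N, or if a joint passes its speed limit or range.

## Working session

There is one attempt and no reset: what is moved stays moved. The work goes in short steps, Python scripts to look and compute and a tool call to move; the robot and the scene stay as the last step left them, time stands still between calls to the robot, and variables do not carry over. Pictures are saved under pics/ and viewed, and the job is handed in when it is done.

Besides the shell and the picture viewer there is one more tool, called after "Request:" in YAML: its name, and indented under it one key for each argument. step_arm: Moves the arm, as the interface text tells. Its arguments: {"type":"object","properties":{"rows":{"type":"array"},"force":{"type":"number"}},"required":["rows"]}

```bash
mkdir -p pics; ls; python3 - <<'E'
from rig import r,vision,order
import cv2,numpy as np
s=r.sense();print(s['clock'],s['eef_pos'],s['tcp_rot'],s['opening'],r.grip_point_offset)
for n in ['top','side']:
    p,d=vision.grab_frame(n);cv2.imwrite(f'pics/{n}0.png',p[:,:,::-1]);np.save(f'pics/{n}0.npy',d)
    print(vision.camera_info(n))
E
```

```text
pics
0.0 [ 225.74155976 -582.30632889  230.58333651] [3.13426323 1.56943977 1.933289  ] 1.0000608311357513 -18.700000000000003
{'K': array([[409.79759419,   0.        , 253.74245976],
       [  0.        , 409.79759419, 196.64398159],
       [  0.        ,   0.        ,   1.        ]]), 'distortion': array([-0.07564501,  0.        ,  0.        ,  0.        ,  0.        ]), 'origin': array([ 360.19455206,   26.76561667, 1266.76112721]), 'attitude': array([-2.9503655 ,  0.02275485, -1.57088293])}
{'K': array([[359.4754866 ,   0.        , 254.7742476 ],
       [  0.        , 359.4754866 , 190.18732493],
       [  0.        ,   0.        ,   1.        ]]), 'distortion': array([-0.04917546,  0.        ,  0.        ,  0.        ,  0.        ]), 'origin': array([464.93077071, 995.43485995, 835.33895809]), 'attitude': array([-2.18982641,  0.02105296, -3.06914362])}
```

View pics/top0.png

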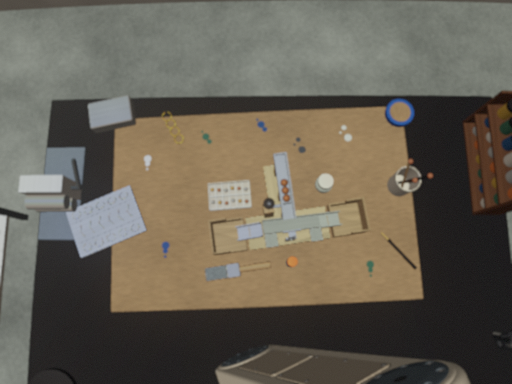

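View pics/side0.png

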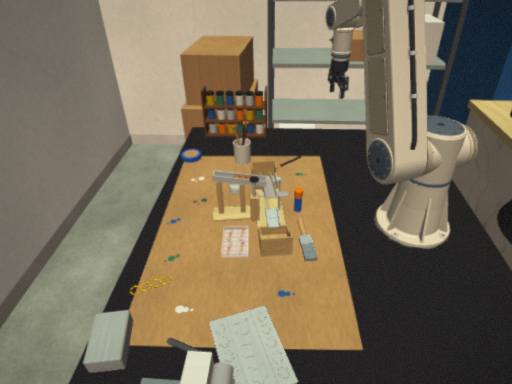

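```bash
cat > h.py <<'E'
import numpy as np,cv2
from scipy.spatial.transform import Rotation as R
from rig import r,vision,order
def cam(n):
    i=vision.camera_info(n)
    if n=='wrist':
        s=r.sense();T=np.eye(4);T[:3,:3]=R.from_euler('xyz',s['tcp_rot']).as_matrix();T[:3,3]=s['eef_pos']
        T=T@np.array(i['tool_from_camera'])
    else:
        T=np.eye(4);T[:3,:3]=R.from_euler('xyz',i['attitude']).as_matrix();T[:3,3]=i['origin']
    return i['K'],np.array(i['distortion']),T
def unproj(c,u,v,z):
    K,D,T=c
    p=cv2.undistortPoints(np.array([[[u,v]]],float),K,D)[0,0]
    return (T@np.array([p[0]*z,p[1]*z,z,1]))[:3]
def cloud(c,d):
    K,D,T=c
    v,u=np.mgrid[:384,:512];p=cv2.undistortPoints(np.stack([u,v],-1).reshape(-1,1,2).astype(float),K,D)[:,0]
    z=d.reshape(-1,1);P=np.c_[p*z,z]@T[:3,:3].T+T[:3,3]
    return P.reshape(384,512,3)
def atz(c,u,v,h):
    a=c[2][:3,3];b=unproj(c,u,v,1.);return a+(b-a)*(h-a[2])/(b-a)[2]
def proj(c,P):
    K,D,T=c
    Q=(np.asarray(P,float).reshape(-1,3)-T[:3,3])@T[:3,:3]
    return cv2.projectPoints(Q,np.zeros(3),np.zeros(3),K,D)[0][:,0]
E
python3 - <<'E'
from h import *
p=cv2.imread('pics/top0.png')
cv2.imwrite('pics/top0c.png',cv2.resize(p[140:290,200:380],None,fx=4.4,fy=4,interpolation=cv2.INTER_CUBIC)[:600,:800])
p=cv2.imread('pics/side0.png')
cv2.imwrite('pics/side0c.png',cv2.resize(p[150:265,195:335],None,fx=5,fy=5,interpolation=cv2.INTER_CUBIC))
E
```

```text
(no output)
```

View pics/top0c.png

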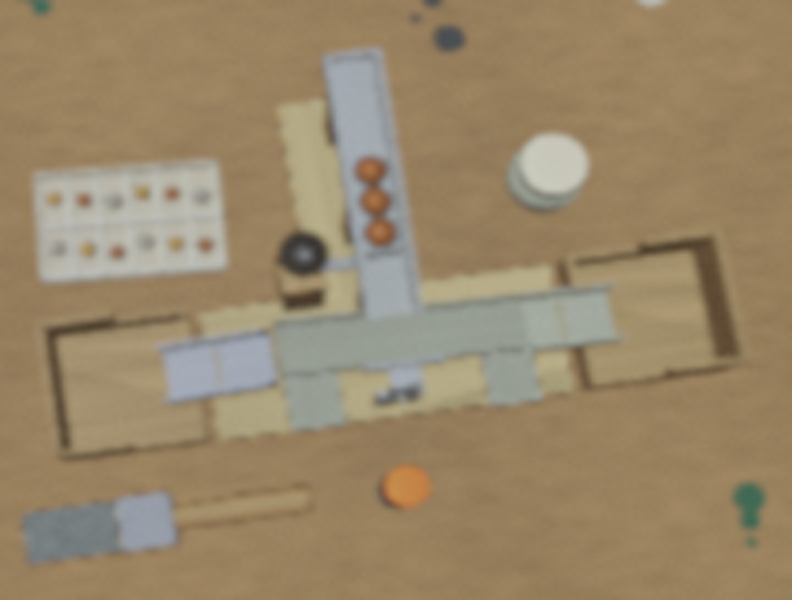

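View pics/side0c.png

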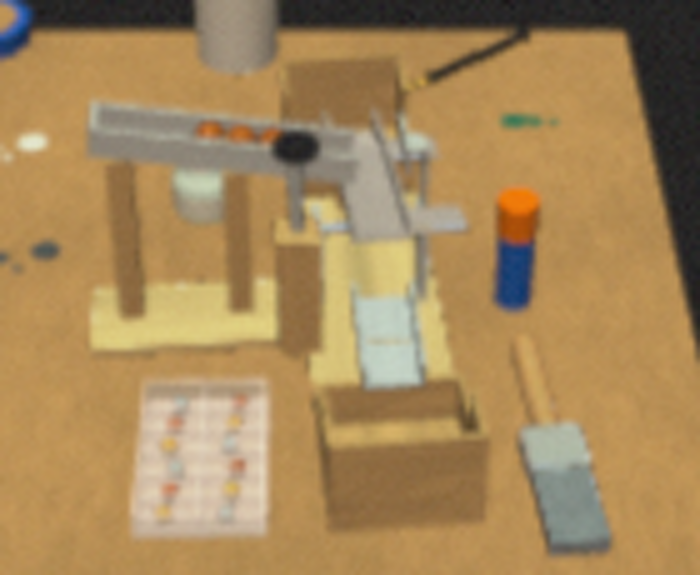

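```bash
python3 - <<'E'
from h import *
c=cam('top');d=np.load('pics/top0.npy');P=cloud(c,d)
for n,(u,v) in dict(tabL=(314,402),tabR=(512,376),cap=(303,252),trL=(310,345),trR=(500,320),b1=(380,232),b3=(370,168),laneTop=(355,75),laneTop2=(355,100),lanelow=(388,280),glue=(407,487),splash=(400,393)).items():
    a,b=u/4.4+200,v/4+140
    q=P[int(round(b)),int(round(a))];w=P[int(round(b))-1:int(round(b))+2,int(round(a))-1:int(round(a))+2].reshape(-1,3)
    print(n,round(a,1),round(b,1),q.round(1),np.median(w,0).round(1))
# sorter fit: tabs symmetrical
E
```

```text
tabL 271.4 240.5 [458.4   4.7 122.6] [458.8   4.6 115.9]
tabR 316.4 234.0 [ 478.6 -126.1   83.9] [ 478.5 -125.7   86.1]
cap 268.9 203.0 [553.2  10.4 179.2] [553.2  10.5 181. ]
trL 270.5 226.2 [499.    7.  111.4] [498.8   7.  112.1]
trR 313.6 220.0 [ 519.7 -121.7   81.7] [ 519.4 -121.2   84.7]
b1 286.4 198.0 [570.8 -36.8 157.7] [570.8 -36.9 156.3]
b3 284.1 182.0 [615.1 -31.7 161.5] [614.5 -31.7 164. ]
laneTop 280.7 158.8 [683.3 -24.7 154. ] [682.2 -24.6 157.6]
laneTop2 280.7 165.0 [665.8 -24.5 153.8] [665.8 -24.4 154.5]
lanelow 288.2 210.0 [541.6 -43.4 130.7] [542.1 -43.4 130.5]
glue 292.5 261.8 [398.5 -55.   91. ] [398.5 -54.7  92. ]
splash 290.9 238.2 [467.7 -54.   80.1] [467.1 -54.   80.1]
```

```bash
python3 - <<'E'
from h import *
s=r.sense();print(R.from_euler('xyz',s['tcp_rot']).as_matrix().round(3))
c=cam('top')
import itertools
for nm,yaw in (('a',.13),('b',.153)):
    o=np.array([507,-47.]);x=np.array([np.cos(yaw),np.sin(yaw)]);y=np.array([-x[1],x[0]])
    for n,p in dict(tabL=(-40,67-7,118),tabR=(-40,-67-7,89),cap=(55,52,181),lane=(190,0,160),o=(0,0,0)).items():
        w=o+p[0]*x+p[1]*y;q=proj(c,[*w,p[2]])[0];print(nm,n,w.round(1),((q-[200,140])*[4.4,4]).round())
print(atz(c,268.9,203.5,181),atz(c,271.4,240,118))
E
```

```text
[[-0.     0.932  0.361]
 [ 0.001  0.361 -0.932]
 [-1.    -0.    -0.001]]
a tabL [459.6   7.3] [308. 399.]
a tabR [ 476.9 -125.6] [511. 378.]
a cap [554.8  11.7] [301. 249.]
a lane [695.4 -22.4] [353.  57.]
a o [507. -47.] [382. 351.]
b tabL [458.3   6.2] [310. 401.]
b tabR [ 478.7 -126.2] [512. 375.]
b cap [553.4  12.8] [300. 251.]
b lane [694.8 -18. ] [346.  58.]
b o [507. -47.] [382. 351.]
[551.48727902  10.69473203 181.        ] [458.83176291   3.47092245 118.        ]
```

Request:
step_arm:
  rows:
    - [14,36,5,0,0,-0.03,0]
    - [36,92,10,0,0,-0.06,0]
    - [58,148,15,0,0,-0.09,0]
    - [80,204,20,0,0,-0.12,0]
    - [102,260,20,0,0,-0.15,0]
    - [124,316,20,0,0,-0.18,0]
    - [146,372,20,0,0,-0.2,0]
    - [166,422,20,0,0,-0.22,0]

```text
clock: 1.1
eef_pos: [392.0, -158.4, 250.6]
tcp_rot: [2.939, 1.57, 1.518]
contact_force: [1.1, -0.2, -0.1]
opening: 0.0
```

Request:
step_arm:
  rows:
    - [16,40,-5,0,0,0,0]
    - [34,84,-15,0,0,0,0]
    - [52,130,-30,0,0,0,0]
    - [62,154,-50,0,0,0,0]
    - [66,164,-70,0,0,0,0]
    - [66,164,-80,0,0,0,0]
    - [66,164,-80,0,0,0,0]
    - [66,164,-80,0,0,0,0]

```text
clock: 2.1
eef_pos: [458.2, 5.1, 171.2]
tcp_rot: [2.411, 1.569, 0.989]
contact_force: [-0.4, 0.3, 0.9]
opening: 0.0
```

```bash
python3 - <<'E'
from h import *
s=r.sense();print(s['eef_pos'],s['contact_force'],R.from_euler('xyz',s['tcp_rot']).as_matrix().round(3))
for n in ['wrist','side']:
    c=cam(n);p,d=vision.grab_frame(n);cv2.imwrite(f'pics/{n}1.png',p[:,:,::-1]);np.save(f'pics/{n}1.npy',d)
    if n=='wrist':print(proj(c,[s['eef_pos'],[458.5,5,118]]).round())
p=cv2.imread('pics/side1.png')
cv2.imwrite('pics/side1c.png',cv2.resize(p[130:265,195:335],None,fx=4.4,fy=4.4,interpolation=cv2.INTER_CUBIC))
E
```

```text
[458.19740413   5.07993682 171.22696876] [-0.42290146  0.34459339  0.86369374] [[ 0.001  0.989  0.148]
 [ 0.001  0.148 -0.989]
 [-1.     0.001 -0.001]]
[[252. 246.]
 [253. 213.]]
```

View pics/wrist1.png

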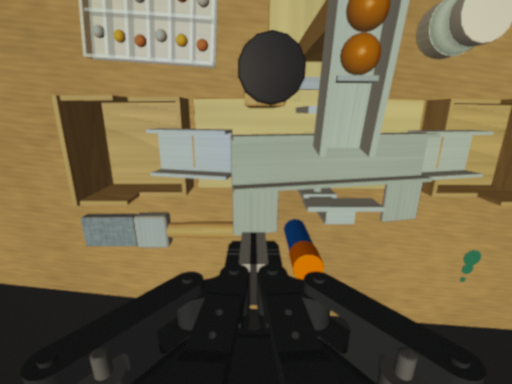

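View pics/side1c.png

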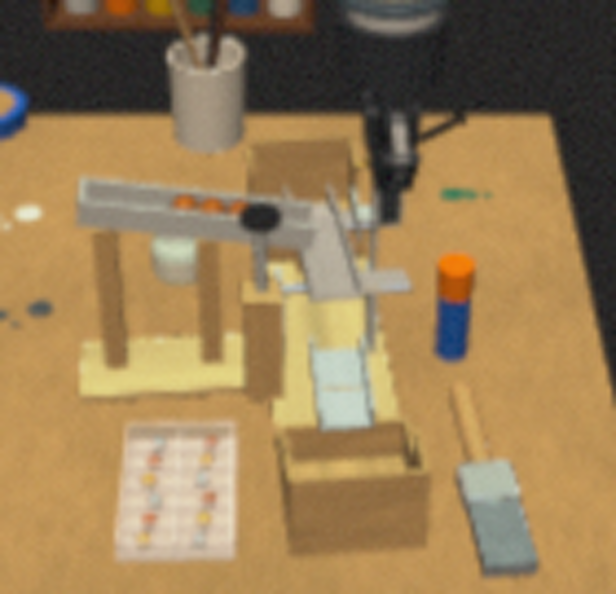

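```bash
python3 - <<'E'
from h import *
c=cam('wrist');d=np.load('pics/wrist1.npy');P=cloud(c,d)
for n,(u,v) in dict(tab=(255,211),cap=(272,67)).items():print(n,P[v,u].round(1),atz(c,u,v,118 if n=='tab' else 181).round(1))
E
```

```text
tab [459.9   3.5 116.8] [460.4   3.6 118. ]
cap [553.6  10.3 181. ] [553.6  10.3 181. ]
```

Request:
step_arm:
  rows:
    - [0,1,-15,0,0,0,0]
    - [0,2,-35,0,0,0,0]
    - [0,3,-45,0,0,0,0]
    - [0,4,-52,0,0,0,0]
    - [0,5,-58,0,0,0,0]
    - [0,6,-64,0,0,0,0]
    - [0,7,-70,0,0,0,0]
    - [0,8,-75,0,0,0,0]

```text
clock: 3.2
eef_pos: [458.4, 13.2, 96.1]
tcp_rot: [2.113, 1.569, 0.691]
contact_force: [-0.6, -0.1, -0.5]
opening: -0.0
```

Request:
step_arm:
  rows:
    - [0,0,0,0,0,0,0]
    - [0,0,0,0,0,0,0]
    - [0,0,25,0,0,0,0]
    - [0,0,60,0,0,0,0]
    - [0,0,95,0,0,0,0]
    - [0,0,115,0,0,0,0]
    - [0,0,120,0,0,0,0]
    - [0,0,120,0,0,0,0]

```text
clock: 4.2
eef_pos: [458.3, 13.2, 215.8]
tcp_rot: [2.085, 1.569, 0.663]
contact_force: [-0.8, 0.7, -0.6]
opening: -0.002
```

```bash
python3 - <<'E'
from h import *
s=r.sense();print(s['eef_pos'],s['contact_force'])
c=cam('wrist');p,d=vision.grab_frame('wrist');cv2.imwrite('pics/wrist2.png',p[:,:,::-1]);np.save('pics/wrist2.npy',d)
P=cloud(c,d);np.save('pics/w2P.npy',P)
q,_=vision.grab_frame('side');cv2.imwrite('pics/side2c.png',cv2.resize(q[130:265,195:335,::-1],None,fx=4.4,fy=4.4,interpolation=cv2.INTER_CUBIC))
E
```

```text
[458.25106835  13.18442426 215.84613423] [-0.78613712  0.69832186 -0.57890826]
```

View pics/wrist2.png

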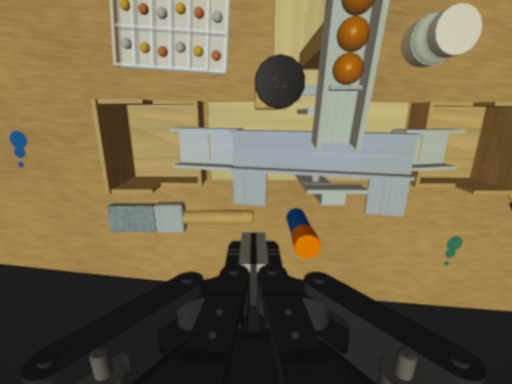

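View pics/side2c.png

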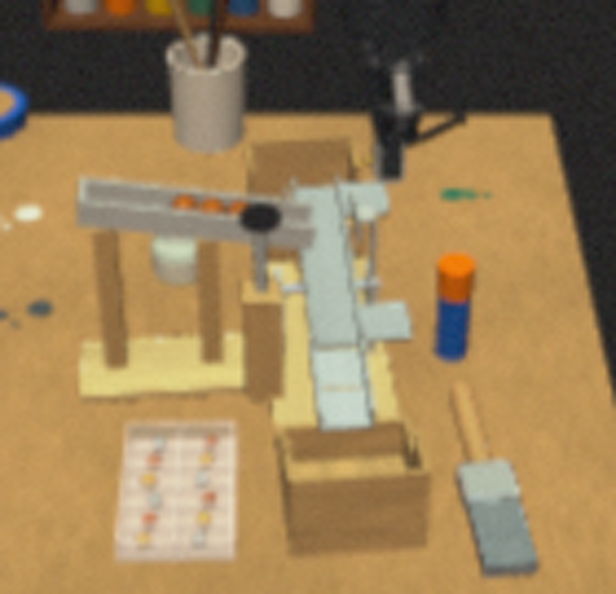

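Request:
step_arm:
  rows:
    - [25,0,0,0,0,0,0]
    - [60,-1,0,0,0,0,0]
    - [85,-2,0,0,0,0,0]
    - [95,-2,-8,0,0,0,0]
    - [95,-2,-15,0,0,0,0]
    - [95,-2,-20,0,0,0,0]
    - [95,-2,-20,0,0,0,0]
    - [95,-2,-20,0,0,0,0]

```text
clock: 5.3
eef_pos: [552.5, 11.2, 195.4]
tcp_rot: [2.757, 1.57, 1.335]
contact_force: [1.3, 0.3, 0.7]
opening: 0.001
```

```bash
python3 - <<'E'
from h import *
s=r.sense();print(s['eef_pos'],s['contact_force'])
c=cam('wrist');p,d=vision.grab_frame('wrist');cv2.imwrite('pics/wrist3.png',p[:,:,::-1])
print(proj(c,[s['eef_pos'],[553.5,10.5,181]]))
E
```

```text
[552.54904602  11.21910413 195.44699504] [1.25289835 0.34594904 0.71173916]
[[252.41688637 245.6211318 ]
 [253.81809327 233.73834205]]
```

View pics/wrist3.png

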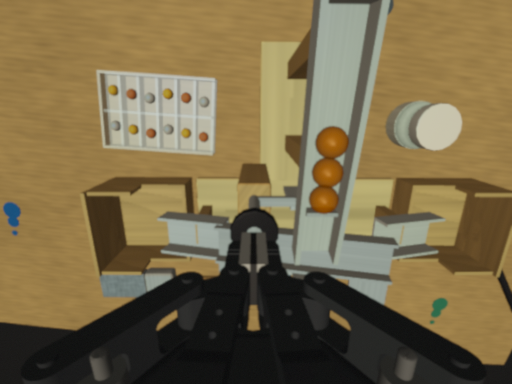

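Request:
step_arm:
  rows:
    - [1,0,-10,0,0,0,0]
    - [1,0,-17,0,0,0,0]
    - [1,0,-25,0,0,0,0]
    - [1,0,-31,0,0,0,0]
    - [1,0,-34,0,0,0,0]
    - [1,0,-34,0,0,0,0]
    - [1,0,-34,0,0,0,0]
    - [1,0,-34,0,0,0,0]

```text
clock: 6.35
eef_pos: [553.8, 11.2, 161.7]
tcp_rot: [2.447, 1.569, 1.025]
contact_force: [-0.0, -0.2, 3.6]
opening: -0.002
```

Request:
step_arm:
  rows:
    - [0,0,0,0,0,0,0]
    - [0,0,0,0,0,0,0]
    - [0,0,0,0,0,0,0]
    - [0,0,0,0,0,0,0]
    - [0,0,0,0,0,0,0]
    - [0,0,0,0,0,0,0]
    - [0,0,0,0,0,0,0]
    - [0,0,0,0,0,0,0]

```text
clock: 7.35
eef_pos: [553.8, 11.2, 161.7]
tcp_rot: [2.469, 1.569, 1.046]
contact_force: [-1.3, 0.2, 4.6]
opening: -0.001
```

Request:
step_arm:
  rows:
    - [0,0,0,0,0,0,0]
    - [0,0,0,0,0,0,0]
    - [0,0,0,0,0,0,0]
    - [0,0,0,0,0,0,0]
    - [0,0,0,0,0,0,0]
    - [0,0,0,0,0,0,0]
    - [0,0,0,0,0,0,0]
    - [0,0,0,0,0,0,0]

```text
clock: 8.35
eef_pos: [553.8, 11.2, 161.7]
tcp_rot: [2.489, 1.569, 1.067]
contact_force: [-0.5, 0.5, 4.4]
opening: 0.0
```

```bash
python3 - <<'E'
from h import *
s=r.sense();print(s['eef_pos'],s['contact_force'])
p,d=vision.grab_frame('wrist');cv2.imwrite('pics/wrist4.png',p[:,:,::-1])
q,_=vision.grab_frame('top');cv2.imwrite('pics/top4c.png',cv2.resize(q[140:290,200:380,::-1],None,fx=4,fy=4,interpolation=cv2.INTER_CUBIC))
E
```

```text
[553.75063686  11.23594186 161.70451956] [-0.52303609  0.48663058  4.39034403]
```

View pics/wrist4.png

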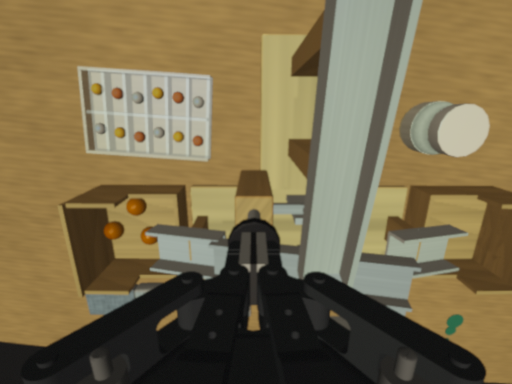

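View pics/top4c.png

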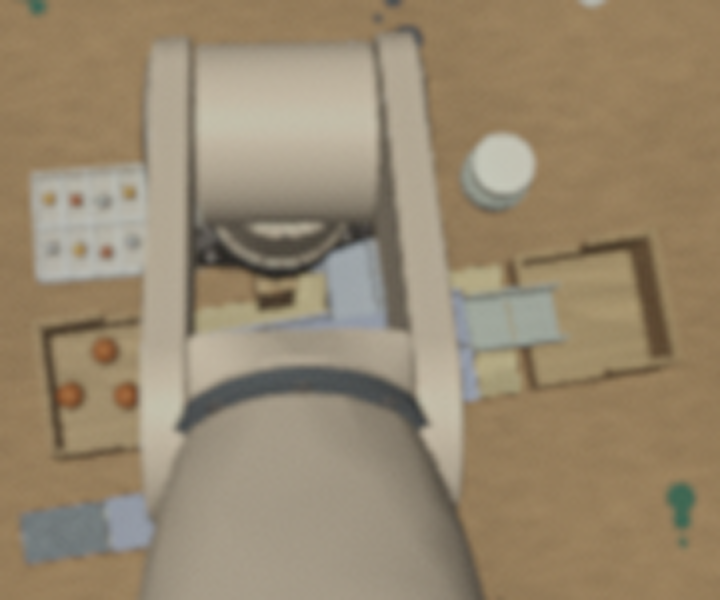

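All three beads are in the left tray: at (135,206), (113,230) and (149,235) in the wrist view. I'll lift off straight up and check again.

Request:
step_arm:
  rows:
    - [0,0,8,0,0,0,0]
    - [0,0,20,0,0,0,0]
    - [0,0,40,0,0,0,0]
    - [0,0,70,0,0,0,0]
    - [0,0,100,0,0,0,0]
    - [0,0,120,0,0,0,0]
    - [0,0,120,0,0,0,0]
    - [0,0,120,0,0,0,0]

```text
clock: 9.45
eef_pos: [553.2, 11.2, 281.0]
tcp_rot: [-2.97, 1.57, 1.891]
contact_force: [-0.5, -0.1, -0.1]
opening: 0.003
```

```bash
python3 - <<'E'
from h import *
s=r.sense();print(s['eef_pos'],s['contact_force'],np.abs(s['qvel']).max())
p,d=vision.grab_frame('wrist');cv2.imwrite('pics/wrist5.png',p[:,:,::-1])
q,_=vision.grab_frame('side');cv2.imwrite('pics/side5c.png',cv2.resize(q[130:265,195:335,::-1],None,fx=4.4,fy=4.4,interpolation=cv2.INTER_CUBIC))
E
```

```text
[553.17171525  11.1909598  281.03830362] [-0.54899992 -0.05979742 -0.07817413] 0.011428802603295398
```

View pics/wrist5.png

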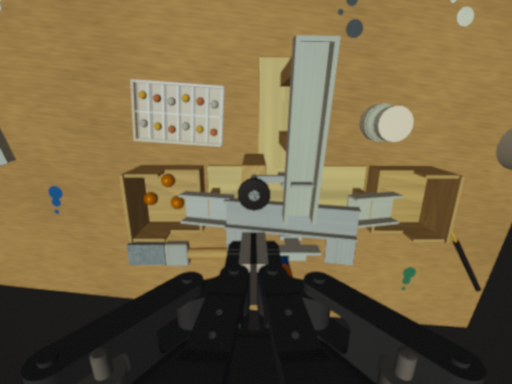

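View pics/side5c.png

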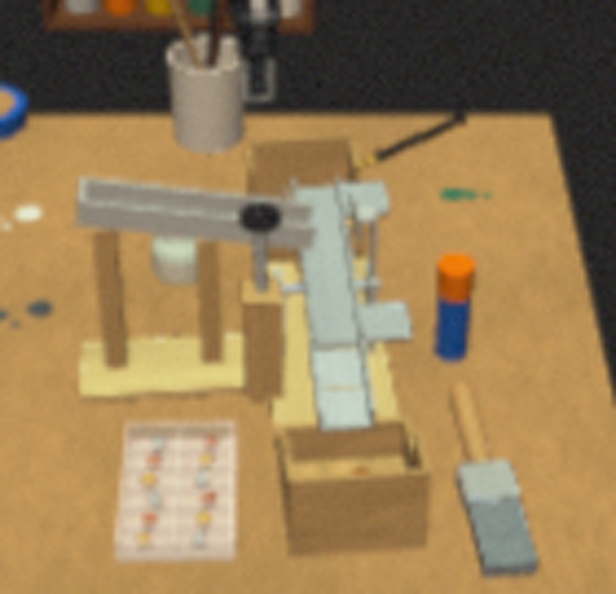

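The lane is empty, the beads lie in the left tray, the gate holds with its right end raised and the cap has sprung back up. The bystanders have not moved.

```bash
python3 -c "
from rig import order
print(order.sign_off())"
```

```text
the job is handed in; nothing more can be done
None
```

The gate is rocked over and all three glass beads ran down the left chute into the left tray. I handed the job in at about 9.6 s of the 40 s allowed.

- **Gate:** it started with its left end raised. I pressed the left tab down past level with closed fingertips, and it fell over to the other side with its right end raised.
- **Release:** I pressed the plunger about 19 mm and held it there for a little over 2 s, at about 4.5 N. Then I lifted straight off.
- **Last checks:** the final wrist and side pictures show three beads in the left tray, an empty lane, the gate still tipped left and the cap back up. The bystanders in view stand where they were. The fingers are clear at z = 281 mm, with contact force near zero.

No check failed or disagreed. Two things were not closely checked: the journal was not in the final pictures, and the glue stick was half hidden in the last wrist view but stands in place in the side view.

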